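# Turn the board module over against the stop

## Task

The flat board module lies on the bench with its plain back up. Without gripping it or picking it up, use the fingertips to push it along the bench against the curved stop until its far edge rides up and it is left leaning steeply on the stop by itself, then reach over from behind the stop and tip it back towards the robot, so that it comes to rest flat on the bench in front of the stop with its circuit side up. Leave the tape roll, the capacitor and the solder reel alone.

Things in the scene. Friction and masses are not known exactly. Their poses are not given: they have to be found in the camera images.
- module: circuit board sunk in a shallow grey metal tray: a flat slab 100 mm (its x) by 90 mm (y) by 8 mm (z), about 0.2 kg; origin at its middle. z points out of the plain grey back (up at the start); the circuit side (green board) looks along -z. It lies in front of the stop, a 90 mm edge roughly facing it. All edges and faces are solid to push on.
- stop: turning stop fixed to the bench: slippery black plastic wall 140 mm wide (y), bent up like a quarter pipe. Origin on the bench, middle of the foot's front edge; x points away from the robot. It climbs at 35 degrees at the foot, ever steeper, through (17, 16) to (30, 55) mm (x, z); rolled top edge 8 mm thick. Behind: ribs 50 mm high to x = 58 mm, flange 8 mm high to x = 85 mm.
- stop_top (a point): middle of the stop's top edge, 61 mm above the bench, 34 mm in x from the stop's origin. Pushed till its near lower edge is at the foot, the module leans on this edge at about 60 degrees by itself, its upper edge about 87 mm up (27 mm above the stop) and 49 mm in x from the foot. Pulled past upright from behind, it falls over towards the robot.
- tape: roll of black tape lying flat, 68 mm across and 19 mm high, beside the stop; bystander, origin at the centre of its underside
- capacitor: dark blue upright can, 35 mm across and 56 mm high, beside the stop; bystander, origin at the centre of its underside
- solder_reel: reel standing on its flange, 48 mm across and 40 mm high, beside the module; bystander, origin at the centre of its underside
Not all that is in view belongs to the job. There is more than one size of the module; the one meant has the size given above.

How it is judged:
On the way, in this order (a step that is already met when the one before it is completed fails the run):
1. the module leans steeply on the stop by itself, far edge up, not touched by the fingers (angle between module's own z axis and vertical between 0.8 and 1.5 rad and contact force between module and stop above 0.03 N and contact force between the fingers and module below 0.05 N and x of module in the frame of stop above -0.05 m and height (world z) of module above 0.03 m), for 0.3 s.
2. the module has tipped over past upright towards the robot (angle between module's own z axis and vertical above 1.75 rad).
At the end, for the whole second after the job is handed in: The module lies still and flat (within 6 degrees) on the bench, circuit side up, its middle 25 to 200 mm in front of the stop's foot and within 100 mm of the stop's middle sideways (angle between module's own z axis and vertical above 3.04 rad and height (world z) of module below 0.012 m and x of module in the frame of stop between -0.2 and -0.025 m and y of module in the frame of stop between -0.1 and 0.1 m and linear speed of module below 0.01 m/s and angular speed of module below 0.1 rad/s); the robot touches nothing.
It fails at once if the module is lifted: its middle rises more than 75 mm above the bench (height (world z) of module above 0.075 m).
It fails at once if the module is picked up flat: its middle is more than 35 mm up while it is within 17 degrees of level (height (world z) of module above 0.035 m and (angle between module's own z axis and vertical below 0.3 rad or angle between module's own z axis and vertical above 2.84 rad)).
It fails at once if the tape roll is moved by more than 30 mm (distance of tape from where it was at the start of the episode above 0.03 m).
It fails at once if the capacitor is moved by more than 30 mm (distance of capacitor from where it was at the start of the episode above 0.03 m).
It fails at once if the solder reel is moved by more than 30 mm (distance of solder_reel from where it was at the start of the episode above 0.03 m).
It also fails if it takes over 45 s, if anything falls off the work surface, if the arm or the gripper's body presses on something with over 40 N, if the wrist force passes 120 N, or if a joint passes its speed limit or range.

## Robot

A 7-joint arm with a two-finger parallel gripper is mounted at the origin on a cart in front of the work surface, level with it; the furniture and walls round the work are solid. World frame = base frame: x ahead of the robot, y to its left, z up, the work surface at z = 0. Lengths are in m, angles in rad, forces in N, time in s.
With the tool pointing down it reaches from about 0.4 to 0.85 m from the base axis. Payload 6.9 kg.
Tool frame: the origin (TCP) lies midway between the tips of the shut fingers; the grasp point (between the pads) lies behind it (ctrl.pinch_z is the z of the grasp point in the tool frame, in m); z points along the fingers, y is the line along which they close (so a half turn about z gives the same grasp; the last joint's range is limited). The gripper opens to 85 mm and grips with 20 to 120 N. Pads are 22 mm wide; open, the fingers measure 114 mm over their backs; the gripper's body (76 mm by 85 mm) begins 54 mm behind the grasp point. The pads swing forward as they close: fully open they stand 13 mm farther back than shut.
Start: joints at [-1.044, 0.507, -0.238, 1.5, 0.126, 1.149, -0.155], TCP at [0.256, 0.57, 0.231] pointing down, gripper open.
Joint ranges: [-3.08, 3.08], [-0.24, 2.05], [-1.43, 1.35], [0, 2.5], [-1.52, 4.66], [0.17, 1.96], [-2.89, 2.89]. Speed limits (rad/s): [2.39, 2.39, 3.14, 3.14, 3.14, 3.14, 3.14].

## Interface

Orientations are given as a unit quaternion [w, x, y, z].
In Python, from station import ctrl, get_state, vision, ticket, models gives the robot as it stands. Calls block until the motion is done:
- ctrl.movep(position, orientation): joint-space move of the TCP to a pose.
- ctrl.movel(position, frame=None, max_speed=0.15): straight line of the TCP; frame=None keeps the orientation; max_speed is the mean speed in m/s.
- ctrl.set_joints(angles): joint-space move.
- ctrl.ungrasp() and ctrl.close_gripper(force=None): open the fingers fully, or close them until they stop; force is the grip in N (None keeps the last).
- ctrl.pause(seconds).
- ctrl.ik(position, orientation): joint angles nearest the present ones, or None.
- get_state(): the state.
- vision.grab_frame(name): name is "scene" or "top"; returns (picture, depth): 480x640x3 uint8, blue, green, red; 480x640 float32, m along the optical axis (not along the pixel's ray), 0 where there is no reading.
- vision.camera_info(name): a dict with "mtx" (3x3 intrinsics, pixels), "dist_coeffs" ([k1, k2, p1, p2, k3] as OpenCV has them; the pictures are not rectified), "R" (3x3) and "t" (3): a world point X has camera coordinates R X + t. Camera axes: x right, y down, z forward; pixel columns grow to the right and rows downward; lengths in m; the calibration is good to about 2 mm. A picture is of the moment at which its call begins. camera_info takes no time and is no camera call.
A pose or a line that the arm cannot do raises ctrl.Unreachable and nothing moves.
- ticket.close_job(): hands the job in; it is judged then, once.
Trained networks look in the newest picture that a camera, given by its name, has taken for a name from the list of things; names that differ only in an ending like _2 or _b are one class to them, and where a whole thing is asked for, a point or a joint stands for the part that bears it (a point fixed in the world has none). Each returns a list of dicts, best first, with "p" (0 to 1); they miss things now and then, are a little off and sometimes report something else, mostly with a low value. They report only what shows in the picture. A call takes as long as a camera call. They do not tell look-alikes from the thing itself.
- models.recognise(camera, target): "point" ([column, row] in pixels, amid what is visible of it).
- models.masks_of(camera, target): "mask" (480x640 bool, what is visible of it) and "point" ([column, row] in pixels, amid what is visible of it).
The state is a dict: "time": time; "qpos": joint angles; "qd": joint speeds; "tau": joint torques, N m; "tcp_pos": TCP position; "eef_rot": TCP orientation; "contact_force": force on the tool from outside, world axes, zero at the start; "wrist_torque": the same for the moment, N m; "width": finger opening in m; "gripper_force": force on a finger pad.
Only numpy, scipy, OpenCV 4.12 (cv2) and the standard library are available. Lean on these libraries where they do the work, as an engineer would, in place of code of your own. Each camera call takes 0.05 s, during which the arm holds its last target. There are 200 camera calls.

## Working session

There is one attempt and no reset: what is moved stays moved. The work goes in short steps, each a Python script; the robot and the scene stay as the last script left them, time stands still between calls to the robot, and variables do not carry over. Pictures are saved under pics/ and viewed, at most 10 in all, crops included, and the job is handed in when it is done.

```bash
ls; mkdir -p pics
cat > h.py <<'E'
import numpy as np, cv2
from station import ctrl, get_state, vision, ticket, models
def cloud(name, depth):
    c=vision.camera_info(name); K=np.array(c["mtx"]);d=np.array(c["dist_coeffs"]);R=np.array(c["R"]);t=np.array(c["t"])
    v,u=np.mgrid[0:480,0:640]
    n=cv2.undistortPoints(np.stack([u,v],-1).reshape(-1,1,2).astype(np.float64),K,d).reshape(480,640,2)
    P=np.dstack([n*depth[...,None],depth])
    return (P-t)@R
E
python3 - <<'E'
from h import *
for cam in ("top","scene"):
    im,dp=vision.grab_frame(cam); cv2.imwrite(f"pics/{cam}0.png",im); np.savez(f"/tmp/{cam}0.npz",im=im,dp=dp)
    W=cloud(cam,dp)
    for n in ("module","stop","tape","capacitor","solder_reel"):
        for r in models.masks_of(cam,n):
            m=r["mask"]&(dp>0)
            p=W[m]
            if len(p)<5: continue
            print(cam,n,round(r["p"],2),np.round(r["point"]),m.sum(),"med",np.median(p,0).round(3),"lo",np.percentile(p,2,0).round(3),"hi",np.percentile(p,98,0).round(3), cv2.minAreaRect(p[:,:2].astype(np.float32)) if n in("module","stop") else "")
print(get_state()["time"],ctrl.pinch_z)
E
```

```text
pics
top module 0.77 [351. 285.] 2642 med [ 0.506 -0.267  0.008] lo [ 0.456 -0.314  0.001] hi [ 0.557 -0.22   0.011] ((0.5066347718238831, -0.26752930879592896), (0.09400704503059387, 0.10399801284074783), 76.62434387207031)
top module 0.61 [262. 298.] 1308 med [ 0.49  -0.108  0.006] lo [ 0.46  -0.142  0.002] hi [ 0.522 -0.074  0.009] ((0.49113190174102783, -0.10829900205135345), (0.07225111126899719, 0.06538906693458557), 84.16889190673828)
top tape 0.68 [291. 221.] 753 med [ 0.618 -0.146  0.018] lo [ 0.586 -0.176  0.007] hi [ 0.648 -0.113  0.021] 
top capacitor 0.85 [427. 241.] 396 med [ 0.589 -0.405  0.049] lo [ 0.573 -0.424  0.002] hi [ 0.607 -0.391  0.053] 
top solder_reel 0.93 [427. 304.] 599 med [ 0.474 -0.409  0.04 ] lo [ 0.453 -0.433 -0.001] hi [ 0.495 -0.39   0.043] 
scene module 0.95 [234. 248.] 1260 med [ 0.49  -0.111  0.006] lo [ 0.458 -0.145  0.001] hi [ 0.524 -0.073  0.008] ((0.4929044246673584, -0.10569143295288086), (0.08377061039209366, 0.07086779922246933), 82.14513397216797)
scene module 0.77 [300. 296.] 3164 med [ 0.503 -0.273  0.008] lo [ 0.454 -0.317  0.002] hi
[... 231 characters left out ...]
203  0.061] ((0.6453337073326111, -0.2526615560054779), (0.17846845090389252, 0.09448280930519104), 86.33016967773438)
scene stop 0.74 [410. 314.] 956 med [ 0.58  -0.414  0.04 ] lo [ 0.572 -0.426  0.004] hi [ 0.602 -0.394  0.051] ((0.5880461931228638, -0.40825679898262024), (0.035858023911714554, 0.03430159017443657), 78.82304382324219)
scene tape 0.97 [309. 230.] 1068 med [ 0.614 -0.151  0.017] lo [ 0.584 -0.179  0.   ] hi [ 0.647 -0.116  0.021] 
scene capacitor 0.76 [412. 317.] 988 med [ 0.58  -0.415  0.039] lo [ 0.572 -0.426  0.003] hi [ 0.603 -0.394  0.051] 
scene solder_reel 0.63 [350. 363.] 1469 med [ 0.467 -0.419  0.038] lo [ 0.452 -0.434  0.001] hi [ 0.493 -0.392  0.042] 
0.6 -0.0187
```

View pics/top0.png

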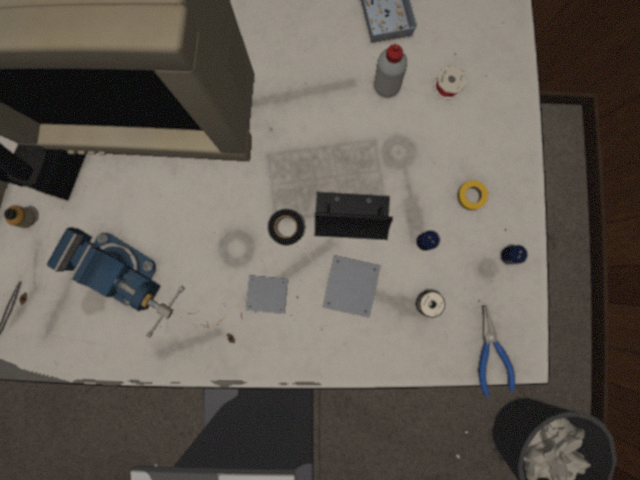

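View pics/scene0.png

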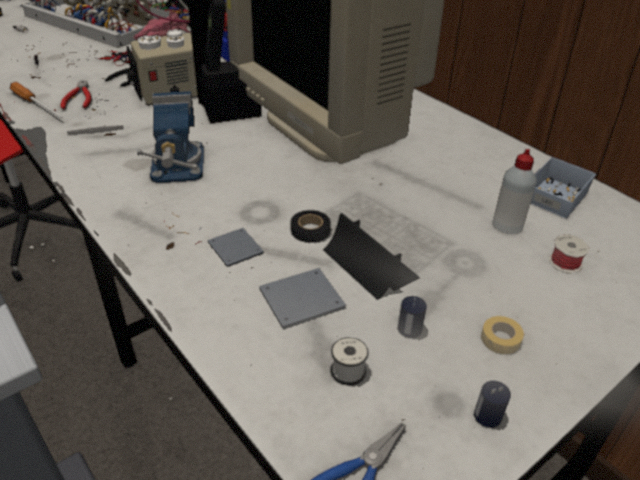

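Run:
```python
from h import *
for cam in("top","scene"):
    z=np.load(f"/tmp/{cam}0.npz"); W=cloud(cam,z["dp"]); ok=z["dp"]>0
    r=ok&(W[...,0]>.55)&(W[...,0]<.75)&(W[...,1]<-.18)&(W[...,1]>-.38)
    for lo,hi in((.054,.07),(.004,.012),(.04,.052)):
        p=W[r&(W[...,2]>lo)&(W[...,2]<hi)]
        print(cam,lo,len(p),np.percentile(p,[2,98],axis=0).round(3).tolist(),cv2.minAreaRect(p[:,:2].astype(np.float32)))
    # tops line fit
    p=W[r&(W[...,2]>.056)&(W[...,2]<.07)]
    print(np.polyfit(p[:,1],p[:,0],1), p.mean(0))
    # foot line: pts low z 3-20mm in x .55-.66
    for y in(-.33,-.30,-.27,-.24,-.21):
        q=W[r&(abs(W[...,1]-y)<.006)&(W[...,2]>.003)&(W[...,2]<.07)]; q=q[q[:,0].argsort()]
        print(y,[tuple((1000*a[[0,2]]).round().astype(int).tolist()) for a in q[::max(1,len(q)//14)]])
```

```text
top 0.054 363 [[0.625, -0.336, 0.055], [0.637, -0.201, 0.063]] ((0.6314961314201355, -0.26880040764808655), (0.13999386131763458, 0.008434143848717213), 86.8143081665039)
top 0.004 1159 [[0.551, -0.337, 0.004], [0.682, -0.202, 0.011]] ((0.6486204862594604, -0.2785379886627197), (0.19493989646434784, 0.18706168234348297), 0.14084480702877045)
top 0.04 220 [[0.622, -0.335, 0.04], [0.654, -0.201, 0.052]] ((0.6392124891281128, -0.26933830976486206), (0.13942472636699677, 0.03085964173078537), 86.3108139038086)
[0.05558307 0.64644611] [ 0.63153659 -0.26823842  0.05978459]
-0.33 [(568, 3), (602, 6), (607, 14), (611, 15), (615, 24), (618, 30), (622, 46), (625, 55), (629, 63), (640, 4), (649, 6), (659, 5), (665, 6), (672, 6)]
-0.3 [(551, 7), (604, 7), (608, 6), (613, 14), (617, 24), (620, 30), (624, 45), (627, 55), (631, 61), (644, 6), (652, 4), (657, 5), (666, 8), (672, 6), (682, 3)]
-0.27 [(551, 12), (557, 10), (604, 6), (609, 9), (614, 15), (619, 23), (623, 37), (626, 44), (630, 59), (635, 60), (650, 5), (655, 4), (663, 7), (671, 4), (680, 6)]
-0.24 [(551, 11), (557, 9), (563, 8), (606, 5
[... 995 characters left out ...]
653, 3), (663, 5), (675, 4)]
-0.3 [(550, 8), (603, 4), (607, 7), (610, 13), (613, 16), (615, 19), (617, 22), (619, 29), (621, 35), (623, 45), (624, 41), (626, 46), (627, 58), (629, 61), (721, 3)]
-0.27 [(550, 9), (556, 8), (605, 6), (610, 11), (612, 10), (615, 13), (617, 19), (620, 24), (622, 35), (624, 34), (625, 49), (627, 49), (628, 60), (630, 60), (694, 3)]
-0.24 [(551, 7), (557, 10), (562, 9), (606, 5), (610, 6), (613, 11), (616, 21), (619, 22), (622, 30), (624, 34), (626, 40), (628, 38), (629, 49), (631, 56), (634, 61)]
-0.21 [(567, 3), (609, 8), (612, 7), (615, 13), (618, 13), (620, 18), (622, 24), (624, 31), (625, 35), (627, 36), (628, 40), (630, 44), (631, 51), (632, 54), (636, 61)]
```

The top view shows the module (351,285), the smaller decoy (267,294), the stop (353,215), tape (286,226), capacitor (428,240) and reel (430,303). The scene view agrees with this. The module is 10° off the stop's direction, so I'll square it with a slightly off-centre push.

```bash
cat >> h.py <<'E'
from scipy.spatial.transform import Rotation as Ro
YAW=-0.055; O=np.array([.597,-.267]); C,S=np.cos(YAW),np.sin(YAW)
def Wd(x,y,z): return [O[0]+C*x-S*y, O[1]+S*x+C*y, z]
def quat(flip):  # tool z down, tool y = -/+ stop y
    s=-1 if not flip else 1
    X=np.array([C,S,0])*(-s); Y=np.array([-S,C,0])*s; Z=np.array([0,0,-1.])
    return list(Ro.from_matrix(np.c_[X,Y,Z]).as_quat()[[3,0,1,2]])
def st(tag=""):
    s=get_state(); p=np.array(s["tcp_pos"]); d=p[:2]-O
    print(tag,"t",round(s["time"],2),"stopxyz",np.round([C*d[0]+S*d[1],-S*d[0]+C*d[1],p[2]],4),"F",np.round(s["contact_force"],1))
def modpose(cam="top",save=None):
    im,dp=vision.grab_frame(cam); W=cloud(cam,dp)
    if save: cv2.imwrite(save,im)
    for r in models.masks_of(cam,"module"):
        p=W[r["mask"]&(dp>0)]; c=np.median(p,0); d=p[:,:2]-O
        l=np.c_[d@[C,S],d@[-S,C],p[:,2]]
        print(cam,round(r["p"],2),"stopframe med",np.median(l,0).round(3),"lo",np.percentile(l,2,0).round(3),"hi",np.percentile(l,98,0).round(3),"rect",np.round(np.hstack(cv2.minAreaRect(l[:,:2].astype(np.float32))),3))
E
python3 - <<'E'
from h import *
s=get_state(); print(s["eef_rot"],s["width"])
p=Wd(-.172,-.012,.2)
for f in(0,1):
    q=ctrl.ik(p,quat(f)); print(f,q)
sol=[(abs(np.array(q)-s["qpos"]).max(),f) for f in(0,1) if (q:=ctrl.ik(p,quat(f))) is not None]
f=min(sol)[1]; print("flip",f)
ctrl.movel([.256,.57,.33],max_speed=.2)
ctrl.close_gripper()
ctrl.movep(Wd(-.172,-.012,.2),quat(f)); st("above")
ctrl.movel(Wd(-.172,-.012,.002),max_speed=.12); st("down")
for x in(-.15,-.13,-.115):
    ctrl.movel(Wd(x,-.012,.002),max_speed=.06); st(x)
modpose("top","pics/top1.png")
modpose("scene","pics/sc1.png")
E
```

```text
[-1.22796085e-05  2.09323229e-01  9.77846504e-01 -2.44277418e-05] 0.08553989399368508
0 [-0.15110618  0.53228518  1.04463158  1.87288212 -0.53128896  1.04755706
 -0.51357483]
1 [ 0.15510899  0.38486965  0.51140731  1.86975921 -0.22871553  0.94485014
  2.28609224]
flip 0
above t 5.04 stopxyz [-0.1714 -0.0112  0.1999] F [-0.6  0.6  0.4]
down t 6.84 stopxyz [-0.1717 -0.0122  0.0025] F [ 0.5 -0.1  0.1]
-0.15 t 7.36 stopxyz [-0.1497 -0.0118  0.0019] F [ 0.5 -0.3  0.5]
-0.13 t 7.84 stopxyz [-0.1296 -0.0119  0.0019] F [ 0.3  0.1 -0.3]
-0.115 t 8.24 stopxyz [-0.1144 -0.0119  0.0019] F [-0.2 -0.   0.8]
top 0.97 stopframe med [-0.114  0.152  0.006] lo [-0.145  0.118  0.002] hi [-0.083  0.186  0.009] rect [-1.1400e-01  1.5200e-01  7.2000e-02  6.6000e-02  8.7828e+01]
top 0.78 stopframe med [-0.038  0.009  0.008] lo [-0.085 -0.041  0.005] hi [-0.004  0.045  0.011] rect [-5.0000e-02  2.0000e-03  9.0000e-02  9.5000e-02  8.8416e+01]
scene 0.92 stopframe med [-0.117  0.148  0.006] lo [-0.147  0.116  0.002] hi [-0.084  0.187  0.008] rect [-1.1400e-01  1.5300e-01  7.7000e-02  6.8000e-02  8.7073e+01]
scene 0.85 stopframe med [-0.04  -0.018  0.008] lo [-0.102 -0.044  0.002] hi [-0.004  0.041  0.01 ] rect [-5.3000e-02 -1.0000e-02  1.3700e-01  9.4000e-02  1.5875e+01]
scene 0.2 stopframe med [ 0.025 -0.016  0.024] lo [ 0.003 -0.069  0.002] hi [0.076 0.066 0.061] rect [0.045 0.    0.089 0.143 0.153]
```

Run:
```python
from h import *
ctrl.movel(Wd(-.125,-.012,.002),max_speed=.08)
ctrl.movel(Wd(-.125,.001,.002),max_speed=.06)
for x in(-.10,-.08,-.06,-.045,-.035,-.028):
    ctrl.movel(Wd(x,.001,.002),max_speed=.06); st(x)
modpose("scene","pics/sc2.png")
```

```text
-0.1 t 9.65 stopxyz [-0.0995  0.001   0.0019] F [-1.2  0.1  0.4]
-0.08 t 10.13 stopxyz [-0.0806  0.0013  0.0016] F [-3.   0.  -1.4]
-0.06 t 10.62 stopxyz [-0.059   0.0008  0.0023] F [-0.8  0.4  0.3]
-0.045 t 11.02 stopxyz [-0.0442  0.001   0.0021] F [-0.7 -0.4  0.3]
-0.035 t 11.33 stopxyz [-0.0344  0.001   0.002 ] F [-0.5 -0.4 -1.3]
-0.028 t 11.6 stopxyz [-0.0275  0.001   0.002 ] F [ 0.5 -0.3 -0.2]
scene 0.79 stopframe med [-0.116  0.149  0.006] lo [-0.147  0.115  0.   ] hi [-0.082  0.188  0.008] rect [-1.1200e-01  1.5600e-01  8.4000e-02  7.2000e-02  8.7005e+01]
scene 0.75 stopframe med [ 0.022 -0.022  0.057] lo [-0.016 -0.04   0.   ] hi [0.047 0.023 0.084] rect [6.0000e-02 1.3000e-02 2.0900e-01 6.6000e-02 3.7879e+01]
scene 0.5 stopframe med [ 0.028 -0.054  0.014] lo [ 0.002 -0.07  -0.   ] hi [ 0.083 -0.032  0.061] rect [ 0.046 -0.039  0.099  0.066  2.567]
```

View pics/sc2.png

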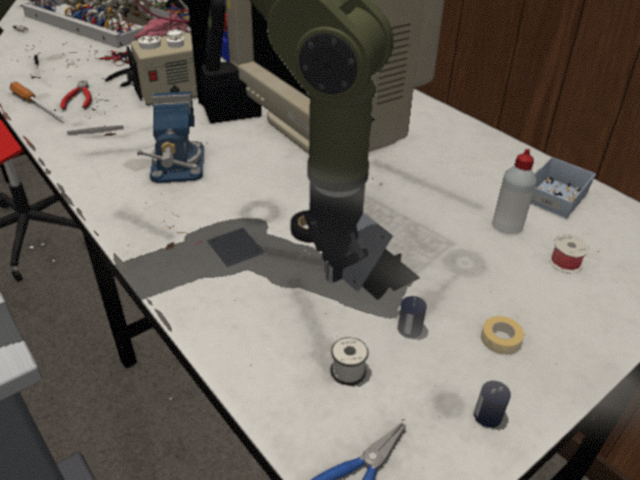

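The module is leaning on the stop at about (370,255), with its upper edge near 84 mm. I'll push the last few millimetres, back off and measure.

Run:
```python
from h import *
for x in(-.023,-.019):
    ctrl.movel(Wd(x,.001,.002),max_speed=.04); st(x)
ctrl.movel(Wd(-.06,.001,.002),max_speed=.08)
ctrl.movel(Wd(-.11,.001,.05),max_speed=.15)
ctrl.movel(Wd(-.11,.001,.2),max_speed=.2); st()
modpose("scene","pics/sc3.png"); modpose("top")
```

```text
-0.023 t 11.97 stopxyz [-0.0227  0.001   0.002 ] F [ 0.4  0.5 -0.6]
-0.019 t 12.22 stopxyz [-0.0187  0.001   0.0019] F [ 0.1  0.1 -0.4]
 t 14.39 stopxyz [-0.1102  0.0017  0.1988] F [ 0.5 -0.1 -0.9]
scene 0.79 stopframe med [0.018 0.001 0.049] lo [-0.007 -0.04   0.006] hi [0.043 0.049 0.089] rect [ 0.068  0.038  0.209  0.109 31.828]
scene 0.74 stopframe med [-0.116  0.149  0.006] lo [-0.147  0.116  0.002] hi [-0.084  0.187  0.008] rect [-1.1400e-01  1.5500e-01  8.3000e-02  6.8000e-02  8.7348e+01]
top 0.97 stopframe med [-0.114  0.152  0.006] lo [-0.146  0.118  0.002] hi [-0.083  0.187  0.009] rect [-1.1400e-01  1.5300e-01  7.3000e-02  6.6000e-02  8.7482e+01]
top 0.82 stopframe med [0.02  0.006 0.053] lo [-0.008 -0.037  0.006] hi [0.045 0.049 0.09 ] rect [0.02  0.005 0.058 0.092 1.036]
```

View pics/sc3.png

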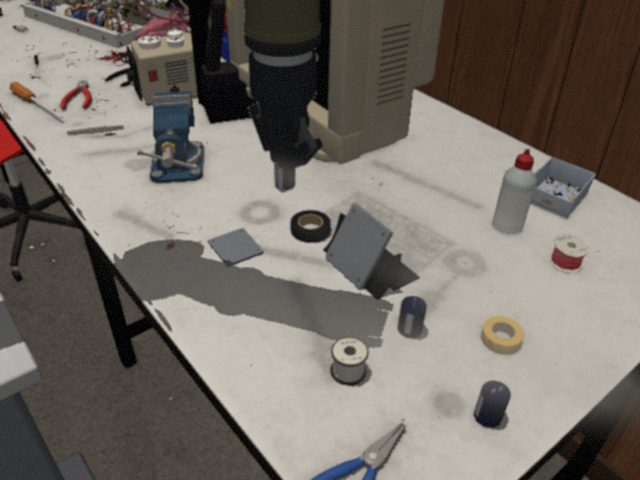

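Picture: the module leans on its own at about (360,245), at about 60°, upper edge near x=49 and z=87–90 mm. Now I'll reach over and tip it.

Run:
```python
from h import *
y=.005
ctrl.movel(Wd(.085,y,.2),max_speed=.2); st()
ctrl.movel(Wd(.085,y,.074),max_speed=.12); st()
for x in(.06,.04,.02,.005,-.005,-.015,-.025):
    ctrl.movel(Wd(x,y,.075),max_speed=.07); st(x)
modpose("scene","pics/sc4.png")
```

```text
t 15.72 stopxyz [0.0842 0.0046 0.2   ] F [ 0.6 -0.  -0.5]
 t 16.92 stopxyz [0.0854 0.0046 0.075 ] F [-0.7  0.2 -0.2]
0.06 t 17.43 stopxyz [0.0605 0.0051 0.0755] F [-0.   0.6  1.1]
0.04 t 17.86 stopxyz [0.0403 0.0051 0.0751] F [ 0.5 -0.4  0.5]
0.02 t 18.29 stopxyz [0.0204 0.0051 0.0751] F [ 0.8 -0.3  1.7]
0.005 t 18.66 stopxyz [0.0052 0.005  0.0752] F [ 0.4 -0.8  1.1]
-0.005 t 18.95 stopxyz [-0.0049  0.005   0.0751] F [ 1.9 -0.4 -0.4]
-0.015 t 19.24 stopxyz [-0.015   0.005   0.0751] F [-0.6  0.6  0.3]
-0.025 t 19.53 stopxyz [-0.025   0.0049  0.0751] F [0.5 0.2 1.6]
scene 0.88 stopframe med [-0.116  0.148  0.006] lo [-0.147  0.116  0.002] hi [-0.083  0.186  0.008] rect [-1.1400e-01  1.5200e-01  7.5000e-02  6.9000e-02  8.4381e+01]
scene 0.64 stopframe med [-0.066  0.001  0.006] lo [-0.113 -0.04   0.002] hi [-0.016  0.048  0.009] rect [-6.4000e-02  5.0000e-03  9.3000e-02  1.0100e-01  8.9947e+01]
```

View pics/sc4.png

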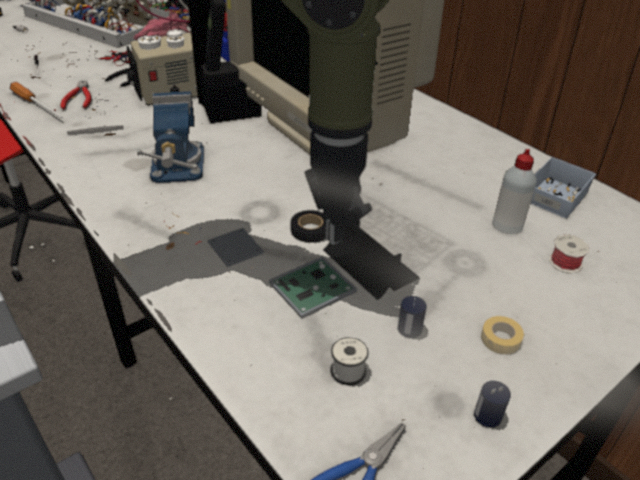

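The picture shows the module flat with its green circuit side up at (313,287), centred about 65 mm in front of the foot. The bystanders haven't moved. I'll raise the arm and hand in.

Run:
```python
from h import *
ctrl.movel(Wd(-.025,.005,.2),max_speed=.15); ctrl.pause(.5); st()
print(ticket.close_job())
```

```text
t 21.12 stopxyz [-0.025   0.005   0.1999] F [-0.4 -0.8  0. ]
the job is handed in; nothing more can be done
None
```

The module lies flat on the bench, circuit side up, its middle about 65 mm in front of the stop; the bystanders look unmoved, and I handed the job in at about 21 s (no verdict was returned).

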